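# Return the desk tray to its organiser

### The arm

A 6-joint arm with a two-finger parallel gripper is mounted at the origin on a cart in front of the work surface, level with it; the furniture and walls round the work are solid. World frame = base frame: x ahead of the robot, y to its left, z up, the work surface at z = 0. Lengths are in mm, angles in rad, forces in N, time in s.
With the tool pointing down it reaches from about 300 to 875 mm from the base axis. Payload 6.4 kg.
Tool frame: the origin (TCP) lies on the centre line of the jaws, within the pads' length; the fingertips stand 14 mm ahead of it and the grasp point (between the pads) lies 5 mm behind it; z points along the fingers, y is the line along which they close (so a half turn about z gives the same grasp; the last joint's range is limited). The gripper opens to 88 mm and grips with 3 to 60 N. Pads are 18 mm wide; open, the fingers measure 123 mm over their backs; the gripper's body (75 mm by 187 mm) begins 45 mm behind the grasp point.
Start: joints at [0.959, 0.181, 1.607, -0, 1.354, -0.206], TCP at [226.974, 528.322, 252.714] pointing down, gripper open.
Joint ranges: [-2.99, 2.99], [-0.89, 2.07], [0.3, 2.58], [-1.14, 4.28], [0, 2.63], [-3.12, 3.12]. Speed limits (rad/s): [2.57, 2.57, 3.01, 3.14, 3.14, 3.14].

### API

Orientations are given as a unit quaternion [x, y, z, w].
In Python, from rig import env, cams, close_job gives the robot as it stands (env), with the cameras (cams) and the job as plain functions.
- The arm moves only by the shell command python3 nudge.py [FORCE], which reads ROWS from standard input. ROWS is a JSON list of rows, 1 to 20 of them, each written [opening, [dx, dy, dz], turn]: the finger opening in mm, then dx, dy, dz in shares of the most that a row can go, 1 being 62.5 mm, then a turn about the tool's z in parts of the range, where 1.0 means pi rad; each row shifts and turns the commanded pose from where the row before left it, along the tool's axes as they then stand; what a row does not reach is not made up. A row lasts 1/8 s, in which the tool goes at most 62.5 mm and 0.188 rad, less where a joint would pass 70% of its speed; a pose out of reach is approached as far as the arm can. The fingers move at their own pace and stop on an object; FORCE is the grip in N (left out, the last holds). Time passes only in rows, so rows that do not move let the fingers close. It prints the time, the measured TCP pose, the force, the opening and the grip force at its end. Shift and turn numbers lie between -1 and 1, and a call with a number outside is refused. Input that does not fit is refused with a message, and nothing moves.
- env.get_obs(): the state, without advancing time (a new reading comes with each control period).
- cams.capture(name): name is "side" or "top" or "wrist"; returns a dict with "color" (480x640x3 uint8, red, green, blue), "z_map" (480x640 float32, mm along the optical axis (not along the pixel's ray), 0 where there is no reading), "K" (3x3 intrinsics, pixels), "extrinsics" (4x4, takes a point from camera to world coordinates); the wrist camera has in their place "tool_from_camera" (4x4, takes a point from camera to tool coordinates, whose origin is the TCP and whose axes are the flange's). Camera axes: x right, y down, z forward; pixel columns grow to the right and rows downward; lengths in mm; the calibration is good to about 2 mm. The wrist camera is an equidistant fisheye: a pixel r from the principal point sees the ray r / f radians off the axis. A picture is of the moment at which its call begins: read the wrist's pose just before it.
- close_job(): hands the job in; it is judged then, once.
The state is a dict: "time": time; "joints": joint angles; "joint_velocities": joint speeds; "effort": joint torques, N m; "ee_pos": TCP position; "orientation": TCP orientation; "wrist_force": force on the tool from outside, world axes, zero at the start; "torque": the same for the moment, N m; "gripper_width": finger opening in mm; "gripper_force": force on a finger pad.
Only numpy, scipy, OpenCV 4.12 (cv2) and the standard library are available. Lean on these libraries where they do the work, as an engineer would, in place of code of your own. Each camera call takes 0.05 s, during which the arm holds its last target. There are 200 camera calls.

### The job

Take the wooden desk tray by its raised grip, line it up, and slide it from the reading stand across the open gap into the bay of the organiser, pushing gently until its brass spear snaps between the two rollers of the catch and it bears on the rubber buffers, without driving these to their hard stop. Keep the tray level all the way: neither lift it off nor let either end sag into the gap; leave the pen lying in the gap alone, and leave the stapler, ink bottle and stamp standing in the tray.

Things in the scene. Friction and masses are not known exactly. Their poses are not given: they have to be found in the camera images.
- tray: Open wooden tray, 180 long (x) x 174 wide (y) x 28 high, walls and floor 6 mm thick, 0.35-0.45 kg, about 0.9 kg loaded. Origin: centre of its underside; +x to its front end, which enters the bay. The load shifts the centre of gravity to about x = +20: with over 70 mm overhanging, the unheld tray tips. Low divider inside at x = -18, top at z = 19; behind it the tray is empty.
- tray_grip (a point): Middle of the tray's raised grip, at x = -85, z = 40 of the tray (axes as the tray's). The grip is the rear end board's raised middle: 10 mm thick (x), 76 mm wide (y), top 12 mm above this point. Ahead of it 62 mm of empty tray floor (34 mm below this point) to the divider, behind it nothing but the stand's top.
- spear (a point): Centre of the brass spear's diamond head on the tray's front, at x = +108, z = 16 of the tray: head 17 mm long (x) and wide (y), 8 mm high, on a 4 mm neck from the front wall (face x = +90); tip at x = +116.5. Sliding the tray takes 4 to 9 N; the head meets the rollers 16 mm before it snaps in, and spreading them takes about 3 to 6 N more, which drops off at the snap.
- stand: Low wooden reading stand, fixed, 230 x 230 mm, top 50 mm high, on which the tray starts. Origin: centre of its underside on the desk; its +x edge (x = +115) faces the organiser.
- organiser: Low wooden desk organiser, fixed, open at the top. Origin: on the desk under the bay; +x into the bay, y = 0 its centre line. Bay floor 50 mm high, level with the stand, from x = -79 to the back board at x = +125. Cheeks (top 84 mm high) leave the tray 1.3 mm each side; from x = -56 out to x = -88 they flare to 190 mm apart. Friction 0.5 to 0.7.
- bay_mouth (a point): Front edge of the bay floor on the centre line: x = -79, z = 50 of the organiser. A nosing slopes 2.5 mm down from it to x = -94; from there the gap to the stand is 78 to 88 mm.
- buffers (a joint): Two sprung rubber buffers (m, 0 = free) on the brass double roller catch at the back of the bay. They yield 4 mm (2.5 to 12.5 N) to a hard stop. The catch is clamped in slots anywhere within 40 mm, not measured. The spear's head snaps between its two sprung rollers with the tray's origin at x = -48 to -8 of the organiser; the buffers are then pressed in 1 mm, so that the tray does not rattle.
- stapler: Desk stapler, 38 x 155 x 47 mm, lying across the front pocket of the tray. Origin: centre of its underside, z up.
- ink_bottle: Square ink bottle, 46 x 46 x 60 mm, upright in the tray's middle pocket, towards the tray's +y side. Origin: centre of its underside, z up.
- rubber_stamp: Rubber stamp with turned handle, 28 x 60 x 63 mm, upright in the tray's middle pocket, towards its -y side. Origin: centre of its underside, z up.
- fountain_pen: Dark fountain pen, 13 x 138 x 16 mm, lying on the desk in the gap between stand and organiser. Origin: centre of its underside.

How it is judged:
By the outcome, as a careful person would: the job done as asked, in the order asked, and still so for the second after the job is handed in, with the robot touching nothing.
It also fails if it takes over 69 s, if anything falls off the work surface, if the arm or the gripper's body presses on something with over 40 N, if the wrist force passes 120 N, or if a joint passes its speed limit or range.

## Working session

There is one attempt and no reset: what is moved stays moved. The work goes in short steps, Python scripts to look and compute and a shell command to move; the robot and the scene stay as the last step left them, time stands still between calls to the robot, and variables do not carry over. Pictures are saved under pics/ and viewed, at most 10 in all, crops included, and the job is handed in when it is done.

```bash
ls; mkdir -p pics; python3 - <<'E'
from rig import env, cams, close_job
import cv2,numpy as np
o=env.get_obs();print({k:np.round(v,3) for k,v in o.items()})
for n in("top","side"):
    c=cams.capture(n);cv2.imwrite(f"pics/{n}0.png",c["color"][:,:,::-1]);np.savez(f"{n}0.npz",**c)
    print(n,np.round(c["K"],1).tolist(),np.round(c["extrinsics"],3).tolist())
E
```

```text
nudge.py
pics
rig.py
{'time': np.float64(0.0), 'joints': array([ 0.959,  0.182,  1.608, -0.   ,  1.354, -0.206]), 'joint_velocities': array([-0.   , -0.001,  0.001,  0.   ,  0.001,  0.   ]), 'effort': array([ 1.0000e-03, -4.3386e+01, -3.4185e+01,  7.0000e-02,  3.9000e-02,
       -0.0000e+00]), 'ee_pos': array([226.671, 527.905, 251.827]), 'orientation': array([ 0.202,  0.979, -0.001, -0.   ]), 'wrist_force': array([ 0.369,  0.508, -0.331]), 'torque': array([-0.018,  0.059,  0.064]), 'gripper_force': np.float64(0.0), 'gripper_width': np.float64(87.941)}
top [[502.6, 0.0, 318.1], [0.0, 502.6, 239.7], [0.0, 0.0, 1.0]] [[-0.007, -0.998, 0.066, 469.726], [-1.0, 0.006, -0.014, 88.38], [0.013, -0.066, -0.998, 928.884], [0.0, 0.0, 0.0, 1.0]]
side [[437.0, 0.0, 321.6], [0.0, 437.0, 246.6], [0.0, 0.0, 1.0]] [[-0.998, -0.056, 0.039, 528.158], [-0.067, 0.684, -0.727, 700.53], [0.014, -0.728, -0.686, 670.23], [0.0, 0.0, 0.0, 1.0]]
```

View pics/top0.png

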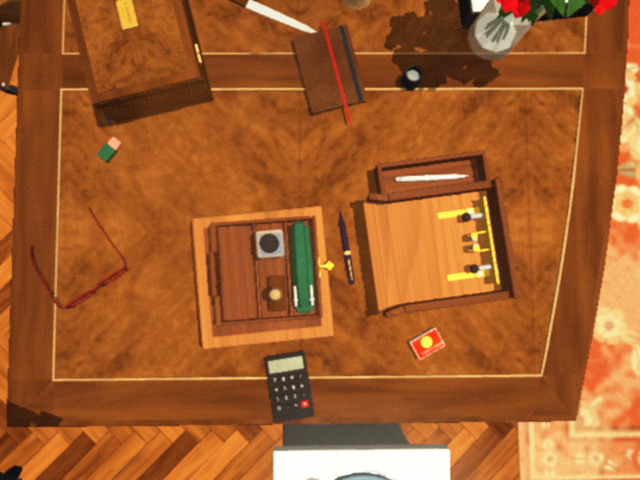

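View pics/side0.png

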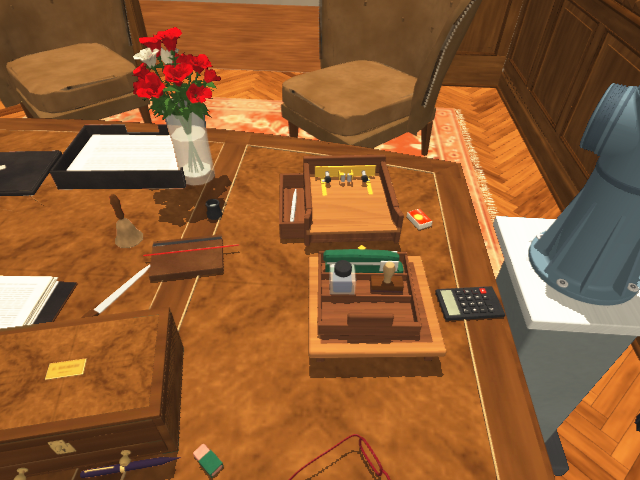

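The top view shows the tray on the stand at about (268,272), its grip at (211,270) and its spear at (326,265). The pen is at (346,247), and the bay is at (430,250), turned a few degrees. The side view shows the same layout, with the grip nearest the camera at (370,322). The slide therefore runs towards world -y. Next I'll measure from the depth maps.

```bash
cat > h.py <<'E'
import numpy as np,cv2
def cloud(c):
    z=c["z_map"];K=c["K"];v,u=np.mgrid[:480,:640]
    p=np.stack([(u-K[0,2])/K[0,0]*z,(v-K[1,2])/K[1,1]*z,z],-1)
    w=p@c["extrinsics"][:3,:3].T+c["extrinsics"][:3,3]
    w[z==0]=np.nan
    return w
def ang(r):
    a=r[2];return a
E
python3 - <<'E'
from h import *
for n in("top","side"):
    c=np.load(n+"0.npz");w=cloud(c);np.save(n+"w.npy",w)
    X,Y,Z=w[...,0],w[...,1],w[...,2]
    roi=(X>270)&(X<560)&(Y>-300)&(Y<340)
    h,e=np.histogram(Z[roi],np.arange(-6,120,3));print(n,[(int(a),int(b)) for a,b in zip(e,h) if b>30])
    # ortho map 1mm: row = x desc, col = y desc
    im=np.zeros((300,640),np.float32)
    m=roi
    r=(560-X[m]).astype(int);cc=(340-Y[m]).astype(int)
    np.maximum.at(im,(np.clip(r,0,299),np.clip(cc,0,639)),Z[m])
    im=cv2.dilate(im,np.ones((3,3)))
    cv2.imwrite(f"pics/ortho_{n}.png",cv2.applyColorMap(np.clip(im*2.3,0,255).astype(np.uint8),cv2.COLORMAP_JET))
a=cv2.imread("pics/ortho_top.png");b=cv2.imread("pics/ortho_side.png");cv2.imwrite("pics/ortho.png",np.vstack([a,b]))
E
```

```text
top [(-6, 469), (-3, 9780), (0, 13520), (3, 1598), (6, 364), (9, 957), (12, 685), (15, 279), (45, 1412), (48, 8902), (51, 4152), (54, 3499), (57, 1602), (60, 276), (63, 478), (66, 756), (69, 577), (72, 595), (75, 945), (78, 759), (81, 743), (84, 478), (87, 114), (90, 149), (93, 415), (96, 598), (99, 912), (102, 447), (105, 36), (111, 36), (114, 249)]
side [(-3, 4798), (0, 8253), (3, 459), (6, 306), (9, 900), (12, 331), (15, 116), (36, 83), (39, 169), (42, 199), (45, 519), (48, 5201), (51, 1565), (54, 1799), (57, 808), (60, 395), (63, 529), (66, 663), (69, 501), (72, 578), (75, 775), (78, 569), (81, 419), (84, 291), (87, 199), (90, 269), (93, 306), (96, 379), (99, 638), (102, 248), (105, 41), (108, 40), (111, 51), (114, 173)]
```

View pics/ortho.png

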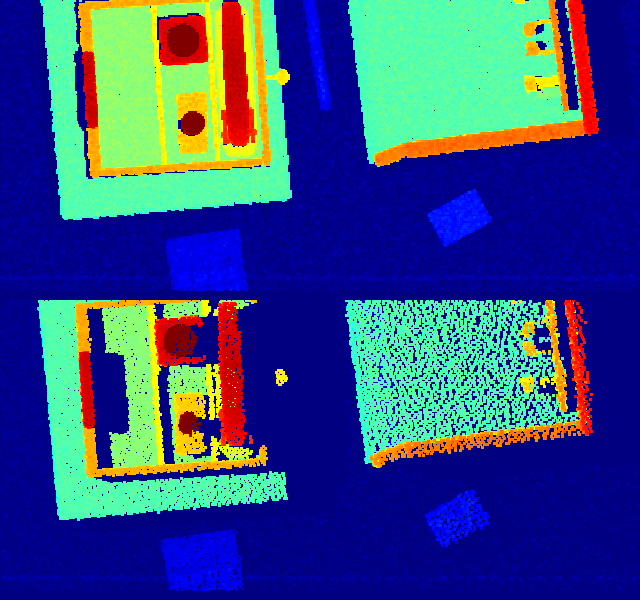

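The height map shows all the edges: stand, tray rim with grip and spear, bay floor and cheeks. All three bodies are yawed slightly differently. Next I'll fit their poses.

```bash
cat >> h.py <<'E'
from scipy.optimize import least_squares
def line(P,d):
    # robust fit through points; returns mean, direction (sign by d)
    for _ in range(6):
        vx,vy,x,y=cv2.fitLine(P.astype(np.float32),cv2.DIST_HUBER,0,.01,.01).ravel()
        r=(P-[x,y])@[-vy,vx]; P=P[abs(r)<max(1.5,2.0*np.median(abs(r)))]
    t=np.array([vx,vy]); t*=np.sign(t@d); return np.array([x,y]),t,len(P),np.std(r[abs(r)<2])
def rot(a): return np.array([[np.cos(a),-np.sin(a)],[np.sin(a),np.cos(a)]])
def edge(u,v,lo,hi,step,stat):
    # per u-bin statistic of v -> points (u,v)
    out=[]
    for a in np.arange(lo,hi,step):
        s=v[(u>=a)&(u<a+step)]
        if len(s)>=2: out.append((a+step/2,stat(s)))
    return np.array(out)
def tray(w,guess,a0=0.):
    """guess: approx tray centre xy, a0 yaw of +x. Fit rim outer edges (z~78)."""
    R=rot(a0); q=(w[...,:2].reshape(-1,2)-guess)@R; Z=w[...,2].ravel()
    m=(Z>73)&(Z<83)&(abs(q[:,0])<105)&(abs(q[:,1])<105)
    u,v=q[m].T
    res={}
    k=(abs(v)>70); res['y+']=edge(u[k&(v>0)],v[k&(v>0)],-80,60,4,np.max); res['y-']=edge(u[k&(v<0)],v[k&(v<0)],-80,60,4,np.min)
    return q,Z,res
E
python3 - <<'E'
from h import *
w=np.load("topw.npy");ws=np.load("sidew.npy")
def lf(P,n):
    p,t,k,s=line(P,np.array([1,0]) if n=='u' else np.array([0,1])); 
    return p,t,k,s
def body(name,w,g,a,zr,box,specs):
    q=(w[...,:2].reshape(-1,2)-g)@rot(a);Z=w[...,2].ravel()
    m=(Z>zr[0])&(Z<zr[1])&(abs(q[:,0])<box)&(abs(q[:,1])<box);q=q[m]
    for nm,ax,side,inner,lo,hi,cut in specs:
        # line along axis ax, at side of other axis
        u,v=(q[:,0],q[:,1]) if ax=='u' else (q[:,1],q[:,0])
        k=(v*side>cut[0])&(v*side<cut[1])
        st=(np.min if inner else np.max)
        P=edge(u[k],v[k]*side,lo,hi,3,lambda s:st(s)); 
        P[:,1]*=side
        p,t,n,s=line(P,np.array([1.,0]));sl=t[1]/t[0]
        print(name,nm,"at0 %.2f slope %.4f n%d sd %.2f"%(p[1]-sl*p[0],sl,n,s))
a=-np.pi/2+0.06
for W,n in((w,'top'),(ws,'side')):
    body('tray '+n,W,np.array([470,165.]),a,(74,82),110,[('left+y out','u',1,0,-75,50,(78,100)),('left+y in','u',1,1,-75,50,(74,100)),('right-y out','u',-1,0,-75,50,(78,100)),('right in','u',-1,1,-75,50,(74,100)),('rear out','v',-1,0,-80,-45,(80,110)),('rear out2','v',-1,0,45,80,(80,110)),('front out','v',1,0,-80,80,(80,100))])
    q=(W[...,:2].reshape(-1,2)-[470,165])@rot(a);Z=W[...,2].ravel()
    for nm,m in(('grip',(Z>96)&(Z<108)&(q[:,0]<-70)&(abs(q[:,0])<120)&(abs(q[:,1])<60)),('spear',(Z>58)&(Z<78)&(q[:,0]>97)&(q[:,0]<130)&(abs(q[:,1])<20))):
        p=np.c_[q[m],Z[m]];print(nm,len(p),np.percentile(p,[3,50,97],axis=0).round(1).tolist(),"world",np.median(W.reshape(-1,3)[m],0).round(1))
    print("stand z",np.median(Z[(Z>44)&(Z<56)&(abs(q[:,0])<95)&(q[:,1]<-95)&(q[:,1]>-115)]))
E
```

```text
tray top left+y out at0 92.15 slope 0.0067 n42 sd 0.57
tray top left+y in at0 87.42 slope 0.0051 n42 sd 0.41
tray top right-y out at0 -80.14 slope 0.0050 n41 sd 0.47
tray top right in at0 -75.39 slope 0.0047 n42 sd 0.40
tray top rear out at0 -89.62 slope -0.0130 n12 sd 0.38
tray top rear out2 at0 -93.45 slope 0.0619 n10 sd 0.20
tray top front out at0 89.19 slope -0.0073 n51 sd 0.56
grip 281 [[-89.5, -29.4, 97.3], [-84.2, 4.3, 101.1], [-80.1, 40.3, 104.3]] world [469.2 249.4 101.1]
spear 53 [[98.7, 0.8, 68.1], [107.5, 6.7, 70.1], [114.1, 12.6, 71.9]] world [483.1  58.3  70.1]
stand z 50.146392933919515
tray side left+y out at0 91.75 slope 0.0127 n39 sd 0.01
tray side left+y in at0 88.11 slope 0.0095 n39 sd 0.01
tray side right-y out at0 -80.38 slope 0.0031 n29 sd 0.56
tray side right in at0 -75.56 slope 0.0064 n40 sd 0.47
tray side rear out at0 -91.21 slope 0.0077 n12 sd 0.81
tray side rear out2 at0 -94.05 slope 0.0203 n12 sd 0.67
tray side front out at0 89.60 slope 0.0537 n6 sd 0.63
grip 275 [[-92.2, -28.8, 96.6], [-89.2, 4.4, 100.8], [-83.6, 40.2, 103.1]] world [469.1 254.1 100.8]
spear 23 [[102.8, -1.0, 69.0], [106.2, 6.6, 70.4], [111.6, 12.8, 71.9]] world [483.2  59.4  70.4]
stand z 50.09405929536592
```

Tray heights check out: grip top about 102, spear top about 70, stand 50. The tray centre is about (476, 165) with yaw about -1.505. Next is the organiser.

```bash
python3 - <<'E'
from h import *
w=np.load("topw.npy");ws=np.load("sidew.npy")
a=-np.pi/2+0.14
for W,n in((w,'top'),(ws,'side')):
    g=np.array([508,-95.])
    q=(W[...,:2].reshape(-1,2)-g)@rot(a);Z=W[...,2].ravel()
    def fit(nm,m,ax,st,lo,hi,side):
        u,v=(q[m,0],q[m,1]) if ax=='u' else (q[m,1],q[m,0])
        P=edge(u,v*side,lo,hi,3,st)
        if len(P)<8: print(nm,len(P));return
        P[:,1]*=side
        p,t,k,s=line(P,np.array([1.,0]));sl=t[1]/t[0]
        print(n,nm,"at0 %.2f slope %.4f n%d sd %.2f"%(p[1]-sl*p[0],sl,k,s))
    top=(Z>78)&(Z<90); fl=(Z>46)&(Z<54)
    for side in(1,-1):
        s=q[:,1]*side
        fit(f'cheek in {side}',top&(s>70)&(s<120),'u',np.min,-40,90,side)
        fit(f'cheek out {side}',top&(s>70)&(s<115),'u',np.max,-40,90,side)
        fit(f'floor edge {side}',fl&(s>50)&(s<100),'u',np.max,-40,90,side)
    fit('front floor',(Z>45.5)&(Z<54)&(q[:,0]<-60)&(q[:,0]>-120),'v',np.max,-75,75,-1)
    fit('back board in',(Z>83)&(Z<100)&(q[:,0]>90)&(q[:,0]<150),'v',np.min,-70,70,1)
    # buffers/catch
    m=(Z>57)&(Z<83)&(q[:,0]>30)&(q[:,0]<124)&(abs(q[:,1])<80)
    print('catch x pct',np.percentile(q[m,0],[1,5,25,50]).round(1), 'floor z',np.median(Z[fl&(abs(q[:,0])<60)&(abs(q[:,1])<60)]))
    m2=(Z>45)&(Z<54)&(abs(q[:,1])<60)
    print('front profile',[ (x,round(float(np.median(Z[(abs(q[:,1])<60)&(abs(q[:,0]-x)<1.5)&(Z>30)])),1)) for x in range(-100,-60,3) if ((abs(q[:,1])<60)&(abs(q[:,0]-x)<1.5)&(Z>30)).sum()>5])
    # stand +x edge in this frame
    m=(Z>45)&(Z<54)&(q[:,0]<-120)&(abs(q[:,1])<120)
    P=edge(q[m,1],q[m,0],-110,110,10,np.max);print('stand edge',P.round(1).tolist())
E
```

```text
top cheek in 1 at0 89.47 slope -0.0107 n44 sd 0.38
top cheek out 1 at0 102.33 slope -0.0145 n42 sd 0.64
top floor edge 1 at0 89.13 slope -0.0109 n43 sd 0.48
top cheek in -1 at0 -87.73 slope -0.0111 n44 sd 0.41
top cheek out -1 at0 -100.61 slope -0.0089 n44 sd 0.54
top floor edge -1 at0 -87.04 slope -0.0113 n44 sd 0.44
top front floor at0 -78.51 slope 0.0129 n50 sd 0.50
top back board in at0 121.69 slope 0.0087 n24 sd 0.77
catch x pct [ 86.   87.6  99.1 120.4] floor z 50.10015921019158
front profile [(-79, 47.8), (-76, 48.6), (-73, 48.7), (-70, 49.3), (-67, 49.8), (-64, 49.9), (-61, 50.2)]
stand edge [[-105.0, -161.9], [-95.0, -162.4], [-85.0, -161.1], [-75.0, -161.0], [-65.0, -160.2], [-55.0, -159.9], [-45.0, -159.6], [-35.0, -158.6], [-25.0, -158.7], [-15.0, -157.6], [-5.0, -158.7], [5.0, -157.1], [15.0, -156.5], [25.0, -155.9], [35.0, -155.1], [45.0, -155.7], [55.0, -154.3], [65.0, -154.2], [75.0, -153.8], [85.0, -153.1], [95.0, -153.4], [105.0, -154.8]]
side cheek in 1 at0 89.89 slope -0.0067 n28 sd 0.65
side cheek out 1 at0 101.56 slope -0.0093 n33 sd 0.67
side floor edge 1 at0 8
[... 160 characters left out ...]
0 -87.88 slope -0.0074 n30 sd 0.60
side front floor at0 -80.67 slope 0.0120 n38 sd 0.75
side back board in at0 136.37 slope 0.0207 n29 sd 0.59
catch x pct [ 83.6  85.5 100.8 119.2] floor z 50.14397353117715
front profile [(-82, 47.4), (-79, 45.3), (-76, 48.4), (-73, 48.8), (-70, 49.1), (-67, 50.0), (-64, 50.0), (-61, 50.2)]
stand edge [[-105.0, -166.2], [-95.0, -167.3], [-85.0, -268.9], [-75.0, -239.9], [-65.0, -286.3], [-55.0, -292.7], [-45.0, -312.5], [-35.0, -296.0], [-25.0, -283.8], [-15.0, -294.1], [-5.0, -263.1], [5.0, -227.6], [15.0, -224.3], [25.0, -261.5], [35.0, -292.7], [45.0, -295.6], [55.0, -276.5], [65.0, -347.9], [75.0, -243.8], [85.0, -158.6], [95.0, -156.2], [105.0, -158.3]]
```

```bash
python3 - <<'E'
import cv2
a=cv2.imread("pics/top0.png")[130:330,340:530];cv2.imwrite("pics/topcrop.png",cv2.resize(a,None,fx=3,fy=3,interpolation=cv2.INTER_CUBIC))
E
```

```text
(no output)
```

View pics/topcrop.png

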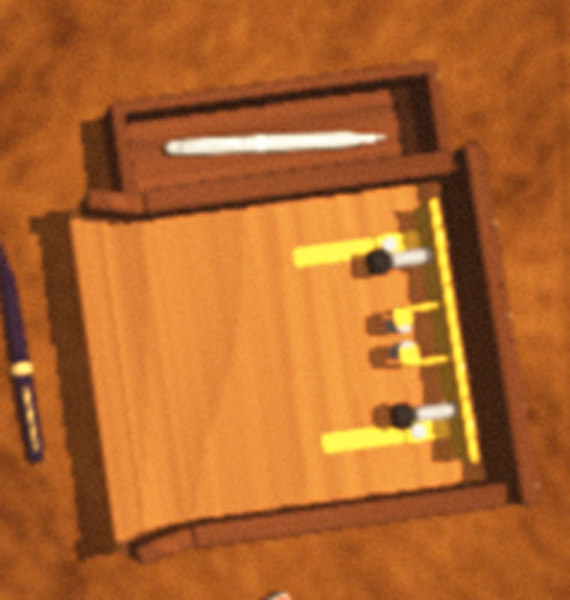

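The organiser yaw comes out at about -π/2+0.129. Nosing, floor and gap (about 79 mm) all agree with the text. In the crop, the buffers sit at about (378,262) and (400,415), and the rollers at about (402,320) and (405,352). I'll write the frames down and work out the first move.

```bash
cat >> h.py <<'E'
from scipy.spatial.transform import Rotation as Rn
AO=-np.pi/2+0.129
O=np.array([508,-95.])+rot(-np.pi/2+0.14)@np.array([15.2,0.95-0.011*15.2])
def to_org(p): return (np.asarray(p)-O)@rot(AO)
def from_org(q): return O+rot(AO)@np.asarray(q)
def delta(o,target,yaw_ty):
    """tool-axis shift (current axes) to world target; turn so tool y has heading yaw_ty"""
    M=Rn.from_quat(o["orientation"]).as_matrix()
    d=M.T@(np.asarray(target)-o["ee_pos"]); h=np.arctan2(M[1,1],M[0,1])
    return d.round(2),round(-((yaw_ty-h+np.pi/2)%np.pi-np.pi/2),4)
E
python3 - <<'E'
from h import *
from rig import env, cams, close_job
o=env.get_obs()
T=np.array([476.,165.4]);at=-np.pi/2+.0653
G=T+rot(at)@[-85,0]
print("org",O,"tray in org",to_org(T),"grip",G,to_org(G))
print(delta(o,[*G,200],at+np.pi))
# roller and buffer positions
w=np.load("topw.npy")
for n,(u,v) in dict(b1=(466,217),r1=(474,237),r2=(475,247),b2=(473,268)).items():
    p=w[v-2:v+3,u-3:u+4].reshape(-1,3);p=p[(p[:,2]>54)&(p[:,2]<90)];print(n,np.c_[to_org(p[:,:2]),p[:,2]].mean(0).round(1) if len(p) else None)
E
```

```text
org [ 510.89619642 -109.94204879] tray in org [-277.54337504    0.81444889] grip [470.4534438  250.21884056] [-362.37098152    6.22528791]
(array([-333.6 , -158.85,   52.07]), np.float64(-0.4711))
b1 [74.5 43.8 72.1]
r1 [81.3  8.  76. ]
r2 [80.6 -9.3 75.6]
b2 [ 73.3 -44.2  71.1]
```

Units first: shifts go in shares of 62.5 mm and turns go in shares of pi rad. So -41.7 mm is -0.6672, 6.5 mm is 0.104, -0.157 rad / 3.1416 = -0.05.

```bash
echo '[[60,[-0.6672,-0.3184,0.104],0],[60,[-0.6672,-0.3184,0.104],0],[60,[-0.6672,-0.3184,0.104],0],[60,[-0.6672,-0.3184,0.104],0],[60,[-0.6672,-0.3184,0.104],0],[60,[-0.6672,-0.3184,0.104],0],[60,[-0.6672,-0.3184,0.104],0],[60,[-0.6672,-0.3184,0.104],0],[60,[0,0,0],-0.05],[60,[0,0,0],-0.05],[60,[0,0,0],-0.05],[60,[0,0,0],0],[60,[0,0,0],0]]' | python3 nudge.py
python3 - <<'E'
from h import *
from rig import env, cams, close_job
o=env.get_obs();at=-np.pi/2+.0653
G=np.array([470.45,250.2]);print(o["ee_pos"],o["orientation"],delta(o,[*G,83],at+np.pi))
c=cams.capture("wrist");cv2.imwrite("pics/w1.png",c["color"][:,:,::-1]);print(c["K"],c["tool_from_camera"].round(3).tolist())
np.savez("w1.npz",**c,p=o["ee_pos"],q=o["orientation"])
E
```

```text
time: 1.72
ee_pos: [470.5, 250.3, 200.5]
orientation: [-0.031, 1.0, -0.0, -0.0]
wrist_force: [0.7, -0.2, -0.1]
gripper_width: 59.9
gripper_force: 0.0
[470.49261766 250.34317766 200.52065504] [-3.10942333e-02  9.99516439e-01 -5.20464026e-05 -1.86924831e-04] (array([ 1.0000e-02, -1.3000e-01,  1.1752e+02]), np.float64(-0.0031))
[[371.64829954   0.         314.09138097]
 [  0.         371.64829954 245.56220396]
 [  0.           0.           1.        ]] [[0.0, -0.961, -0.278, 70.643], [1.0, 0.0, 0.0, -0.058], [-0.0, -0.278, 0.961, -133.136], [0.0, 0.0, 0.0, 1.0]]
```

View pics/w1.png

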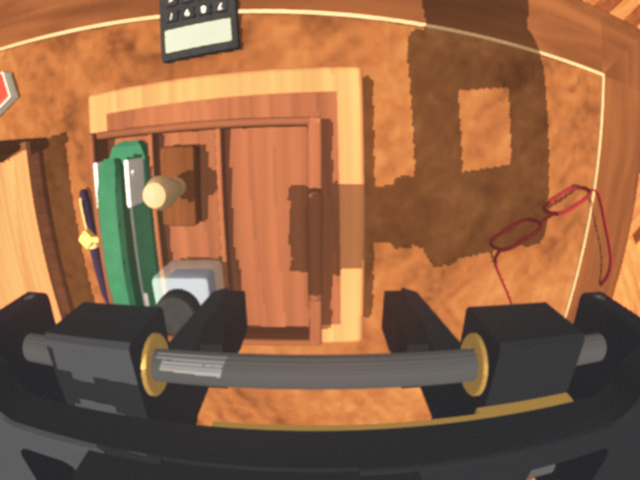

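The wrist view shows the grip board's top at columns ~309-322, rows 190-300, midway between the fingers (244 to 385). I'll cross-check it with the wrist depth.

```bash
cat >> h.py <<'E'
def wcloud(c,p,q):
    K=c["K"];z=c["z_map"];v,u=np.mgrid[:480,:640]
    x=(u-K[0,2])/K[0,0];y=(v-K[1,2])/K[1,1];r=np.hypot(x,y)+1e-9
    d=np.stack([np.sin(r)*x/r,np.sin(r)*y/r,np.cos(r)],-1)
    P=d*(z/np.maximum(d[...,2],.05))[...,None]
    T=c["tool_from_camera"];P=P@T[:3,:3].T+T[:3,3]
    w=P@Rn.from_quat(q).as_matrix().T+p; w[z==0]=np.nan; return w
E
python3 - <<'E'
from h import *
c=np.load("w1.npz");w=wcloud(c,c["p"],c["q"]).reshape(-1,3)
at=-np.pi/2+.0653
q=(w[:,:2]-[476.,165.4])@rot(at)
m=(w[:,2]>97)&(w[:,2]<107)&(abs(q[:,0]+85)<15)&(abs(q[:,1])<45)
print(m.sum(),np.percentile(np.c_[q,w[:,2]][m],[3,50,97],axis=0).round(1).tolist())
m=(w[:,2]>46)&(w[:,2]<54)&(q[:,0]<-96)&(q[:,0]>-105);print("stand",np.median(w[m,2]))
E
```

```text
1629 [[-90.3, -36.4, 99.4], [-85.7, -3.7, 102.5], [-81.0, 32.6, 104.1]]
stand 51.35096169891577
```

To row units: 25 mm is 0.4, 20 mm is 0.32.

```bash
echo '[[60,[0,0,0.4],0],[60,[0,0,0.4],0],[60,[0,0,0.4],0],[60,[0,0,0.32],0],[60,[0,0,0.192],0],[60,[0,0,0.168],0],[60,[0,0,0],0],[60,[0,0,0],0],[0,[0,0,0],0],[0,[0,0,0],0],[0,[0,0,0],0],[0,[0,0,0],0],[0,[0,0,0],0],[0,[0,0,0],0],[0,[0,0,0],0],[0,[0,0,0],0]]' | python3 nudge.py 55; python3 -c "
from rig import env, cams, close_job;print(env.get_obs()['torque'])"
```

```text
time: 3.78
ee_pos: [470.6, 250.5, 83.2]
orientation: [-0.033, 0.999, 0.0, 0.0]
wrist_force: [0.2, 0.8, 0.4]
gripper_width: 9.4
gripper_force: 55.0
[0.21711208 0.01931179 0.02125592]
```

```bash
python3 - <<'E'
from h import *
from rig import env, cams, close_job
o=env.get_obs();print(to_org(o["ee_pos"][:2]),delta(o,[*from_org([-362,0]),83.2],AO+np.pi))
E
```

```text
[-362.59406591    6.44687507] (array([ 6.4 , -1.  ,  0.03]), np.float64(-0.0637))
```

To row units: 1.6 mm is 0.0256, -0.016 rad / 3.1416 = -0.0051.

```bash
echo '[[0,[0.0256,0,0],-0.0051],[0,[0.0256,0,0],-0.0051],[0,[0.0256,0,0],-0.0051],[0,[0.0256,0,0],-0.0051],[0,[0,0,0],0],[0,[0,0,0],0],[0,[0,0,0],0]]' | python3 nudge.py
cat > look.py <<'E'
from h import *
from rig import env, cams, close_job
import sys
o=env.get_obs();print("t",round(float(o["time"]),2),"tcp org",to_org(o["ee_pos"][:2]).round(2),"z %.2f"%o["ee_pos"][2],"F org",(o["wrist_force"][:2]@rot(AO)).round(1),"Fz %.1f"%o["wrist_force"][2],"tau",o["torque"].round(2))
M=Rn.from_quat(o["orientation"]).as_matrix();print("tool tilt",M[:2,2].round(4),"yaw err",round(float((np.arctan2(M[1,1],M[0,1])-AO+np.pi/2)%np.pi-np.pi/2),4),"y turn to level",)
c=cams.capture("top");w=cloud(c).reshape(-1,3);cv2.imwrite(f"pics/top_{o['time']:.2f}.png",c["color"][:,:,::-1])
x0=to_org(o["ee_pos"][:2])[0]+85
q=to_org(w[:,:2])-[x0,0];Z=w[:,2];S=[]
for side in(1,-1):
    s=q[:,1]*side
    for st in(np.max,np.min):
        m=(Z>73)&(Z<83 if st is np.max else Z<83)&(s>72)&(s<95 if x0<-170 else s<89);P=edge(q[m,0],s[m],-25,85,3,st);P[:,1]*=side
        if len(P)>8: p,t,k,sd=line(P,np.array([1.,0]));S.append((t[1]/t[0],p[1]-t[1]/t[0]*p[0],k,sd))
print("rim lines slope,y0,n,sd",np.round(S,4).tolist(),"mean",np.mean(S,0)[:2].round(4))
m=(Z>58)&(Z<78)&(q[:,0]>98)&(q[:,0]<125)&(abs(q[:,1])<20)
if m.sum()>10: print("spear",m.sum(),np.median(np.c_[q[m],Z[m]],0).round(1))
# rim heights along tray
for a,b in((-80,-40),(-40,0),(0,40),(40,80)):
    m=(abs(abs(q[:,1])-84)<2)&(q[:,0]>a)&(q[:,0]<b)&(Z>70)&(Z<86);print("rim z",a,round(float(np.median(Z[m])),1),end="; ")
print()
E
python3 look.py
```

```text
time: 4.65
ee_pos: [464.0, 249.7, 83.2]
orientation: [-0.065, 0.998, -0.0, -0.0]
wrist_force: [-0.8, -0.7, 1.7]
gripper_width: 9.8
gripper_force: 55.0
t 4.65 tcp org [-3.6268e+02 -2.1000e-01] z 83.21 F org [ 0.6 -0.9] Fz 1.7 tau [-0.15  0.18 -0.09]
tool tilt [-0.0006 -0.0003] yaw err 0.0002 y turn to level
rim lines slope,y0,n,sd [[-0.0022, 85.4392, 36.0, 0.5276], [-0.0021, 80.4789, 36.0, 0.4559], [-0.0021, -86.9695, 37.0, 0.5664], [-0.007, -81.9897, 35.0, 0.4045]] mean [-0.0033 -0.7603]
spear 52 [108.1  -1.3  69.5]
rim z -80 77.9; rim z -40 77.6; rim z 0 77.9; rim z 40 77.6;
```

Nearly aligned: yaw is off by about -0.003 and y by about -0.7. I'll trim that and slide up to just short of the mouth.

To row units: -5 mm is -0.08, -0.5 mm is -0.008, -0.0025 rad / 3.1416 = -0.0008.

```bash
echo '[[0,[-0.008,0,0],-0.0008],[0,[0,-0.08,0],0],[0,[0,-0.08,0],0],[0,[0,-0.08,0],0],[0,[0,-0.08,0],0],[0,[0,-0.08,0],0],[0,[0,-0.08,0],0],[0,[0,-0.08,0],0],[0,[0,-0.08,0],0],[0,[0,-0.08,0],0],[0,[0,-0.08,0],0],[0,[0,-0.08,0],0],[0,[0,-0.08,0],0],[0,[0,-0.08,0],0],[0,[0,-0.08,0],0],[0,[0,-0.08,0],0],[0,[0,0,0],0],[0,[0,0,0],0]]' | python3 nudge.py && python3 look.py
```

```text
time: 6.95
ee_pos: [474.7, 174.7, 83.2]
orientation: [-0.066, 0.998, -0.001, -0.0]
wrist_force: [0.3, -1.6, 0.2]
gripper_width: 9.6
gripper_force: 55.0
t 6.95 tcp org [-286.97    0.77] z 83.19 F org [1.7 0.1] Fz 0.2 tau [-0.16 -0.02 -0.05]
tool tilt [ 0.0001 -0.0013] yaw err 0.0028 y turn to level
rim lines slope,y0,n,sd [[0.0013, 86.9331, 37.0, 0.5454], [0.0007, 82.1667, 35.0, 0.4221], [0.0015, -85.4623, 37.0, 0.4638], [0.003, -80.5611, 36.0, 0.4425]] mean [0.0016 0.7691]
spear 56 [107.7   1.   70.2]
rim z -80 78.1; rim z -40 78.0; rim z 0 78.0; rim z 40 77.8;
```

To row units: -4 mm is -0.064, 0.8 mm is 0.0128, 0.0015 rad / 3.1416 = 0.0005.

```bash
echo '[[0,[0.0128,0,0],0.0005],[0,[0,-0.064,0],0],[0,[0,-0.064,0],0],[0,[0,-0.064,0],0],[0,[0,-0.064,0],0],[0,[0,-0.064,0],0],[0,[0,-0.064,0],0],[0,[0,-0.064,0],0],[0,[0,-0.064,0],0],[0,[0,-0.064,0],0],[0,[0,-0.064,0],0],[0,[0,0,0],0],[0,[0,0,0],0]]' | python3 nudge.py && python3 look.py
```

```text
time: 8.62
ee_pos: [478.9, 136.3, 83.5]
orientation: [-0.065, 0.998, 0.0, 0.0]
wrist_force: [-1.1, 5.0, 2.3]
gripper_width: 9.5
gripper_force: 55.0
t 8.62 tcp org [-2.4835e+02 -2.0000e-02] z 83.45 F org [-5.1 -0.5] Fz 2.3 tau [0.91 0.17 0.01]
tool tilt [-0.      0.0009] yaw err 0.0012 y turn to level
rim lines slope,y0,n,sd [[-0.0014, 86.0209, 37.0, 0.5883], [0.0009, 81.1261, 36.0, 0.3676], [0.0102, -86.5004, 36.0, 0.5599], [-0.0001, -81.4271, 35.0, 0.3967]] mean [ 0.0024 -0.1952]
spear 57 [1.079e+02 1.000e-01 6.960e+01]
rim z -80 78.2; rim z -40 78.1; rim z 0 77.7; rim z 40 78.0;
```

To row units: -3 mm is -0.048.

```bash
echo '[[0,[0,-0.048,0],0],[0,[0,-0.048,0],0],[0,[0,-0.048,0],0],[0,[0,-0.048,0],0],[0,[0,-0.048,0],0],[0,[0,-0.048,0],0],[0,[0,-0.048,0],0],[0,[0,-0.048,0],0],[0,[0,-0.048,0],0],[0,[0,-0.048,0],0],[0,[0,0,0],0]]' | python3 nudge.py && python3 look.py
```

```text
time: 10.05
ee_pos: [482.7, 106.3, 83.2]
orientation: [-0.065, 0.998, 0.0, -0.0]
wrist_force: [-0.9, 4.2, 1.5]
gripper_width: 9.7
gripper_force: 55.0
t 10.05 tcp org [-2.1807e+02 -1.7000e-01] z 83.19 F org [-4.2 -0.3] Fz 1.5 tau [ 0.73  0.16 -0.03]
tool tilt [-0.0004  0.0005] yaw err 0.0012 y turn to level
rim lines slope,y0,n,sd [[0.0037, 85.9616, 33.0, 0.5495], [-0.0006, 81.0629, 35.0, 0.3957], [0.0054, -86.626, 27.0, 0.5282], [0.0034, -81.654, 29.0, 0.3971]] mean [ 0.003  -0.3139]
spear 57 [107.4  -0.2  69.9]
rim z -80 78.1; rim z -40 78.1; rim z 0 78.0; rim z 40 78.1;
```

To row units: -3 mm is -0.048.

```bash
echo '[[0,[0,-0.048,0],0],[0,[0,-0.048,0],0],[0,[0,-0.048,0],0],[0,[0,-0.048,0],0],[0,[0,-0.048,0],0],[0,[0,-0.048,0],0],[0,[0,-0.048,0],0],[0,[0,-0.048,0],0],[0,[0,-0.048,0],0],[0,[0,-0.048,0],0],[0,[0,0,0],0]]' | python3 nudge.py && echo '[[0,[-0.0016,-0.048,0],0],[0,[0,-0.048,0],0],[0,[0,-0.048,0],0],[0,[0,-0.048,0],0],[0,[0,-0.048,0],0],[0,[0,-0.048,0],0],[0,[0,-0.048,0],0],[0,[0,-0.048,0],0],[0,[0,-0.048,0],0],[0,[0,0,0],0]]' | python3 nudge.py&& python3 look.py
```

```text
time: 11.48
ee_pos: [486.6, 76.4, 83.2]
orientation: [-0.065, 0.998, 0.0, -0.0]
wrist_force: [-1.3, 4.6, 2.3]
gripper_width: 9.5
gripper_force: 55.0
time: 12.72
ee_pos: [490.2, 49.6, 83.2]
orientation: [-0.065, 0.998, 0.0, -0.0]
wrist_force: [-0.7, 5.2, 1.9]
gripper_width: 9.8
gripper_force: 55.0
t 12.72 tcp org [-1.6091e+02  2.0000e-02] z 83.20 F org [-5.3  0. ] Fz 1.9 tau [ 0.68  0.13 -0.04]
tool tilt [-0.0004  0.0002] yaw err 0.0012 y turn to level
rim lines slope,y0,n,sd [[0.0327, 86.4994, 34.0, 0.6832], [0.0035, 81.1409, 35.0, 0.4839], [-0.0142, -87.6685, 15.0, 0.3159], [0.0041, -81.6784, 18.0, 0.4925]] mean [ 0.0065 -0.4266]
spear 59 [1.078e+02 1.000e-01 6.940e+01]
rim z -80 77.8; rim z -40 78.2; rim z 0 77.7; rim z 40 78.2;
```

To row units: -2 mm is -0.032.

```bash
echo '[[0,[0,-0.032,0],0],[0,[0,-0.032,0],0],[0,[0,-0.032,0],0],[0,[0,-0.032,0],0],[0,[0,-0.032,0],0],[0,[0,-0.032,0],0],[0,[0,-0.032,0],0],[0,[0,-0.032,0],0],[0,[0,-0.032,0],0],[0,[0,-0.032,0],0],[0,[0,-0.032,0],0],[0,[0,-0.032,0],0],[0,[0,-0.032,0],0],[0,[0,-0.032,0],0],[0,[0,-0.032,0],0],[0,[0,-0.032,0],0],[0,[0,0,0],0]]' | python3 nudge.py && python3 look.py
```

```text
time: 14.9
ee_pos: [494.4, 18.1, 83.2]
orientation: [-0.065, 0.998, 0.0, -0.0]
wrist_force: [-0.9, 5.5, 2.6]
gripper_width: 9.7
gripper_force: 55.0
t 14.9 tcp org [-1.2908e+02  7.0000e-02] z 83.20 F org [-5.6 -0.1] Fz 2.6 tau [0.88 0.14 0.02]
tool tilt [-0.0005  0.0005] yaw err 0.0013 y turn to level
rim lines slope,y0,n,sd [[-0.0019, 88.4919, 31.0, 0.2443], [0.001, 81.1869, 36.0, 0.3423], [-0.0249, -86.8426, 11.0, 0.4105], [-0.0003, -81.4526, 14.0, 0.4443]] mean [-0.0065  0.3459]
spear 111 [113.6  -0.2  70.1]
rim z -80 77.5; rim z -40 78.0; rim z 0 77.9; rim z 40 77.7;
```

Tray centre is at about -44 and there's no roller contact yet. From here I'll use small steps and read the force each time.

To row units: -1.5 mm is -0.024.

```bash
f='ee_pos|wrist_force'; echo '[[0,[0,-0.024,0],0],[0,[0,-0.024,0],0],[0,[0,-0.024,0],0],[0,[0,-0.024,0],0],[0,[0,0,0],0]]' | python3 nudge.py|grep -E $f; echo '[[0,[0,-0.016,0],0],[0,[0,-0.016,0],0],[0,[0,-0.016,0],0],[0,[0,0,0],0]]' | python3 nudge.py|grep -E $f; echo '[[0,[0,-0.016,0],0],[0,[0,-0.016,0],0],[0,[0,-0.016,0],0],[0,[0,0,0],0]]' | python3 nudge.py|grep -E $f
```

```text
ee_pos: [495.1, 12.2, 83.2]
wrist_force: [-0.8, 6.5, 3.9]
ee_pos: [495.5, 9.3, 83.2]
wrist_force: [-0.9, 6.0, 3.5]
ee_pos: [495.7, 7.2, 83.2]
wrist_force: [-1.5, 11.4, 4.6]
```

To row units: -1 mm is -0.016.

```bash
f='ee_pos|wrist_force'; for i in 1; do echo '[[0,[0,-0.016,0],0],[0,[0,-0.016,0],0],[0,[0,-0.016,0],0],[0,[0,0,0],0]]' | python3 nudge.py|grep -E $f; echo '[[0,[0,-0.016,0],0],[0,[0,-0.016,0],0],[0,[0,-0.016,0],0],[0,[0,0,0],0]]' | python3 nudge.py|grep -E $f;echo '[[0,[0,-0.016,0],0],[0,[0,-0.016,0],0],[0,[0,0,0],0]]' | python3 nudge.py|grep -E $f;done; python3 look.py | head -3
```

```text
ee_pos: [496.0, 4.5, 83.2]
wrist_force: [-0.7, 11.8, 5.0]
ee_pos: [496.5, 0.8, 83.2]
wrist_force: [-1.3, 8.5, 3.9]
ee_pos: [496.9, -1.6, 83.2]
wrist_force: [-0.5, 7.2, 3.2]
t 17.95 tcp org [-1.0922e+02  5.0000e-02] z 83.23 F org [-7.2  0.5] Fz 3.2 tau [1.01 0.13 0.  ]
tool tilt [-0.0006  0.0006] yaw err 0.0013 y turn to level
rim lines slope,y0,n,sd [[-0.0028, 88.5334, 35.0, 0.283], [0.0032, 80.967, 34.0, 0.401], [0.0013, -88.4731, 10.0, 0.2311], [0.0025, -81.4215, 13.0, 0.4355]] mean [ 0.0011 -0.0986]
```

To row units: -1 mm is -0.016.

```bash
f='ee_pos|wrist_force'; echo '[[0,[0,-0.016,0],0],[0,[0,-0.016,0],0],[0,[0,0,0],0]]' | python3 nudge.py|grep -E $f; echo '[[0,[0,-0.016,0],0],[0,[0,0,0],0]]' | python3 nudge.py|grep -E $f;echo '[[0,[0,-0.0112,0],0],[0,[0,0,0],0]]' | python3 nudge.py|grep -E $f;  python3 look.py | head -1
```

```text
ee_pos: [497.2, -3.9, 83.2]
wrist_force: [-1.7, 4.6, 3.0]
ee_pos: [497.4, -5.0, 83.2]
wrist_force: [-1.2, 4.7, 3.4]
ee_pos: [497.5, -5.7, 83.2]
wrist_force: [-1.3, 5.6, 3.3]
t 18.88 tcp org [-105.14    0.17] z 83.21 F org [-5.7 -0.6] Fz 3.3 tau [ 0.8   0.15 -0.02]
```

To row units: -0.6 mm is -0.0096.

```bash
f='ee_pos|wrist_force'; echo '[[0,[0,-0.0096,0],0],[0,[0,0,0],0]]' | python3 nudge.py|grep -E $f; echo '[[0,[0,-0.0096,0],0],[0,[0,0,0],0]]' | python3 nudge.py|grep -E $f;echo '[[0,[0,-0.0096,0],0],[0,[0,0,0],0]]' | python3 nudge.py|grep -E $f;  python3 look.py | head -1
```

```text
ee_pos: [497.7, -6.3, 83.2]
wrist_force: [-0.6, 5.7, 3.6]
ee_pos: [497.7, -6.5, 83.2]
wrist_force: [-1.2, 6.6, 3.7]
ee_pos: [497.7, -6.7, 83.2]
wrist_force: [-0.7, 8.9, 3.4]
t 19.68 tcp org [-104.1     0.24] z 83.22 F org [-8.9  0.4] Fz 3.4 tau [ 1.38  0.12 -0.  ]
```

To row units: -0.5 mm is -0.008.

```bash
f='ee_pos|wrist_force'; echo '[[0,[0,-0.008,0],0],[0,[0,0,0],0]]' | python3 nudge.py|grep -E $f; echo '[[0,[0,-0.008,0],0],[0,[0,0,0],0]]' | python3 nudge.py|grep -E $f;echo '[[0,[0,-0.008,0],0],[0,[0,0,0],0],[0,[0,0,0],0]]' | python3 nudge.py|grep -E $f;  python3 look.py | head -1
```

```text
ee_pos: [497.8, -6.9, 83.2]
wrist_force: [-0.7, 9.9, 4.3]
ee_pos: [497.9, -7.2, 83.2]
wrist_force: [0.4, 10.9, 4.5]
ee_pos: [497.9, -7.4, 83.2]
wrist_force: [-1.1, 12.7, 4.6]
t 20.6 tcp org [-103.32    0.29] z 83.21 F org [-12.7   0.6] Fz 4.6 tau [1.84 0.02 0.02]
```

To row units: -0.6 mm is -0.0096.

```bash
f='ee_pos|wrist_force'; echo '[[0,[0,-0.0096,0],0],[0,[0,0,0],0]]' | python3 nudge.py|grep -E $f; echo '[[0,[0,-0.0096,0],0],[0,[0,0,0],0],[0,[0,0,0],0]]' | python3 nudge.py|grep -E $f;  python3 look.py | head -2;  python3 - <<'E'
import cv2,glob
f=sorted(glob.glob("pics/top_2*.png"))[-1];a=cv2.imread(f)[150:330,330:530];cv2.imwrite("pics/c2.png",cv2.resize(a,None,fx=3,fy=3,interpolation=cv2.INTER_CUBIC))
E
```

```text
ee_pos: [497.9, -7.7, 83.2]
wrist_force: [-0.9, 14.3, 4.7]
ee_pos: [498.0, -8.1, 83.2]
wrist_force: [-0.2, 15.4, 5.9]
t 21.27 tcp org [-102.69    0.29] z 83.22 F org [-15.3   1.7] Fz 5.9 tau [ 2.22  0.06 -0.11]
tool tilt [-0.0004  0.0035] yaw err 0.001 y turn to level
```

View pics/c2.png

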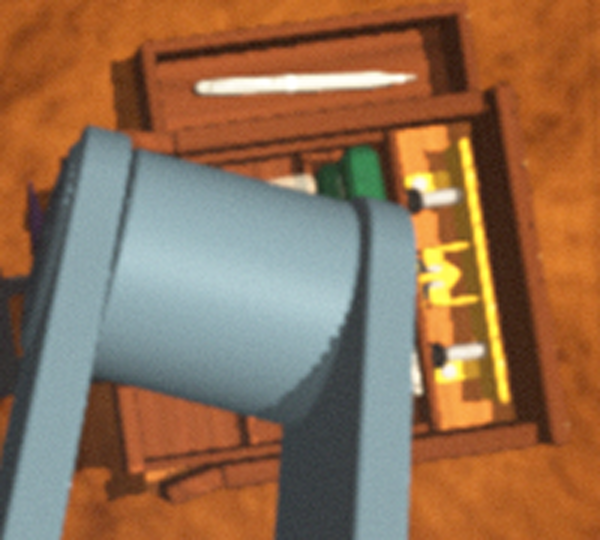

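The picture shows the spear head past both rollers, at (450,280) with the rollers at (430,265/290). Both buffers bear on the tray front. I'll ease the load off before releasing.

Units first: shifts go in shares of 62.5 mm and turns go in shares of pi rad. So 0.7 mm is 0.0112.

```bash
f='ee_pos|wrist_force'; echo '[[0,[0,0.0112,0],0],[0,[0,0,0],0]]' | python3 nudge.py|grep -E $f; echo '[[0,[0,0.0112,0],0],[0,[0,0,0],0]]' | python3 nudge.py|grep -E $f;  echo '[[0,[0,0.0112,0],0],[0,[0,0,0],0]]' | python3 nudge.py|grep -E $f;python3 look.py | head -1
```

```text
ee_pos: [498.0, -8.0, 83.2]
wrist_force: [-1.8, 11.8, 4.0]
ee_pos: [498.0, -8.0, 83.2]
wrist_force: [-1.4, 8.3, 4.3]
ee_pos: [498.0, -8.0, 83.2]
wrist_force: [-0.5, 5.4, 3.2]
t 22.07 tcp org [-102.77    0.36] z 83.25 F org [-5.4  0.2] Fz 3.2 tau [0.89 0.06 0.01]
```

To row units: 0.7 mm is 0.0112.

```bash
f='ee_pos|wrist_force'; echo '[[0,[0,0.0112,0],0],[0,[0,0,0],0]]' | python3 nudge.py|grep -E $f; echo '[[0,[0,0.0064,0],0],[0,[0,0,0],0]]' | python3 nudge.py|grep -E $f; echo '[[14,[0,0,0],0],[20,[0,0,0],0],[30,[0,0,0],0],[50,[0,0,0],0],[50,[0,0,0],0],[50,[0,0,0],0],[50,[0,0,0],0]]' | python3 nudge.py; python3 look.py|head -1
```

```text
ee_pos: [498.0, -7.9, 83.2]
wrist_force: [-0.1, 0.7, 1.9]
ee_pos: [498.0, -7.5, 83.2]
wrist_force: [1.3, -1.2, 0.1]
time: 23.5
ee_pos: [497.8, -7.0, 83.2]
orientation: [-0.065, 0.998, -0.0, 0.0]
wrist_force: [-0.1, 0.3, -0.6]
gripper_width: 49.8
gripper_force: 0.0
t 23.5 tcp org [-103.75    0.27] z 83.23 F org [-0.3 -0.1] Fz -0.6 tau [ 0.02  0.07 -0.01]
```

To row units: 45 mm is 0.72, 40 mm is 0.64.

```bash
echo '[[50,[0,0,-0.08],0],[50,[0,0,-0.24],0],[50,[0,0,-0.4],0],[50,[0,0,-0.48],0],[50,[0,0,-0.48],0],[50,[0,0,-0.48],0],[50,[0,0.64,0],0],[50,[0,0.72,0],0],[50,[0,0.72,0],0],[50,[0,0.72,0],0],[50,[0,0.72,0],0],[50,[0,0,0],0],[50,[0,0,0],0]]' | python3 nudge.py; python3 - <<'E'
from h import *
from rig import env, cams, close_job
c=cams.capture("top");w=cloud(c).reshape(-1,3);cv2.imwrite("pics/fin.png",c["color"][:,:,::-1])
q=to_org(w[:,:2]);Z=w[:,2]
m=(Z>97)&(Z<107)&(q[:,0]<-85)&(q[:,0]>-120)&(abs(q[:,1])<50)
print("grip",m.sum(),np.percentile(np.c_[q,Z][m],[3,50,97],axis=0).round(1).tolist())
for a in(-95,-60,-20,20,60):
    k=(abs(abs(q[:,1])-84)<2)&(abs(q[:,0]-a)<10)&(Z>70)&(Z<82);print(a,np.median(Z[k]).round(1),end=' ')
a=c["color"][130:350,330:530,::-1];cv2.imwrite("pics/c3.png",cv2.resize(a,None,fx=2.7,fy=2.7,interpolation=cv2.INTER_CUBIC))
c=cams.capture("side");cv2.imwrite("pics/fin_side.png",cv2.resize(c["color"][120:320,240:460,::-1],None,fx=3,fy=3,interpolation=cv2.INTER_CUBIC)[:600])
E
```

```text
time: 25.18
ee_pos: [469.4, 210.8, 218.9]
orientation: [-0.065, 0.998, -0.0, 0.0]
wrist_force: [-0.4, 0.2, 0.3]
gripper_width: 49.9
gripper_force: 0.0
grip 264 [[-107.4, -34.4, 97.7], [-103.1, -0.4, 101.4], [-98.2, 34.4, 104.3]]
-95 77.7 -60 78.1 -20 77.6 20 78.1 60 77.5
```

View pics/c3.png

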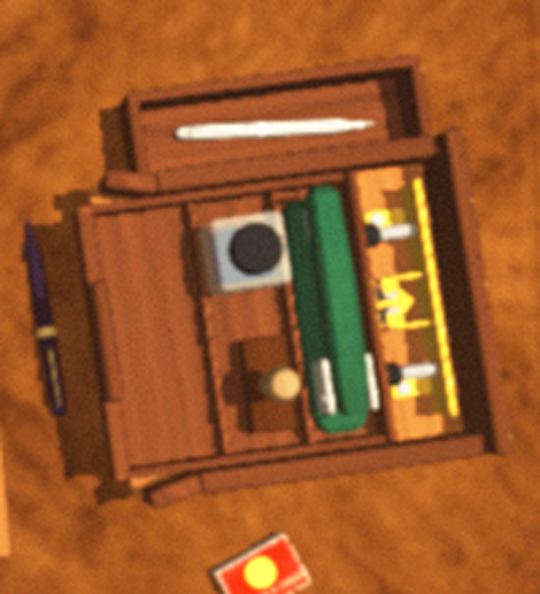

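View pics/fin_side.png

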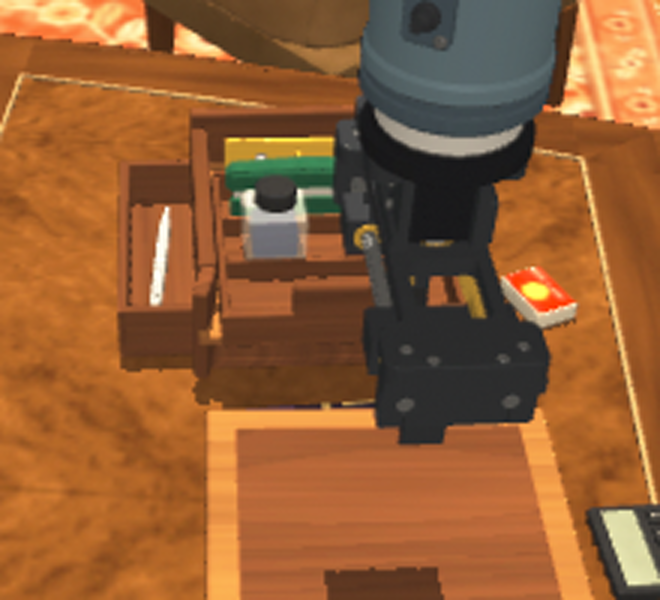

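The final views show the tray level in the bay with its rim at 77.5–78.1 mm throughout. The spear is between the rollers at (395,300), and both buffers, at (375,235) and (393,373), bear on the tray front. The load is standing, the pen lies alone and the gripper is clear, so I'm handing the job in.

```bash
python3 -c "
from rig import env, cams, close_job;print(close_job())"
```

```text
the job is handed in; nothing more can be done
None
```

I slid the tray level across the gap into the bay, snapped its spear between the rollers and left it bearing on the buffers, with the load standing and the pen untouched; the job is handed in at about 25 s and returned no verdict.

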